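Unclip the draining tray from its rail

TASK

Take the grey draining tray off its rail for washing and set it down gently on the dark ribbed drying mat, right way up, lengthwise with the mat and with all four feet on it. One end of the tray is held by a sprung catch that gives to a light pull upwards, the other by a rigid one that looks the same: feel which tab gives, lift that end first, then draw the other out from under its nose, and do not wrench the end that does not give. Leave the mug, the lemon and the garlic where they are.

Things in the scene. Friction and masses are not known exactly. Their poses are not given: they have to be found in the camera images.
- tray: Grey plastic draining tray, 0.22 kg, both ends alike. Origin: centre, at the underside of the feet, z up; 28 mm above the worktop while on the rail. Basin 96 (x) x 130 (y) x 26 mm, its underside 12 mm above the origin. Four 12 mm feet at x = +-38, y = +-52 mm. At each end a solid tab along y: 26 mm wide in x, |y| = 65 to 115 mm, 12 to 26 mm above the origin. Grip it by a tab, across x.
- tab_a (a point): Grip point in the middle of the tray's tab on its +y side (y = +92 mm, 19 mm above the tray's origin). Either tab may be the one under the sprung nose. A 10 mm deep rib under the basin sits in the rail's gap (1.5 mm play), so the tray cannot be slid along the rail until its middle has been lifted 12 mm.
- tab_b (a point): The same for the tab on the tray's -y side (y = -92 mm). The rigid hook's tab comes out only after the other end is up (42 mm at its tip clears nose and bracket) and the tray has been drawn 12 mm or more along its length away from the hook; until then the tray tilts about the lower edge of the hooked tab's tip.
- stand: Fixed low stand: wooden base 80 (x) x 314 (y) x 10 mm; along its y an aluminium rail 20 mm wide, top 40 mm up, |y| = 10 to 130 mm (gap in the middle), straddled by skirts under the tray (2 mm play); a dark steel bracket at each end, |y| = 124 to 146 mm, 44 mm wide, 79 mm tall. Origin: centre of the underside, on the worktop. Tray y lies along stand y.
- nose_a: Round steel nose, 20 mm thick, 32 mm wide, in the bracket at the stand's +y end; it reaches 6 mm over the tip of the tab (from |y| = 109 mm), 1.5 mm above it. Origin: its middle, |y| = 119 mm, 65 mm above the worktop. One of the two noses is sprung, the other blocked inside its bracket and so rigid; they look alike and it differs from start to start.
- nose_b: The same at the stand's -y end. The sprung nose retreats outwards up to 9 mm: pulling its tab up with about 8 N (5 to 11 N), a rise of about 15 mm, snaps the tab past it. The rigid one gives no more than 4 mm; never load it with more than 35 N, so break off a pull that reaches 15 N.
- mat: Dark rubber drying mat, 200 (x) x 280 (y) x 6 mm, fixed on the worktop, fine ribs on top. Origin: centre of the underside.
- mug: Mug, green above, white below, 78 x 116 x 101 mm, behind the rail: bystander. Origin: centre of the underside.
- lemon: Lemon, 72 x 57 x 58 mm, behind the rail: bystander. Origin: centre of the underside.
- garlic: Garlic bulb, 56 mm, behind the mat: bystander. Origin: centre of the underside.
There are look-alikes about, which are no part of the job. There is more than one size of the tray; the job needs the smaller.

How it is judged:
At the end, for the whole second after the job is handed in: The tray stands right way up (within 0.06 rad of level) and still on the mat on its feet (origin 3 to 10 mm above the worktop), its centre within 60 mm in the mat's x and 85 mm in its y of the mat's centre, its length within 0.35 rad of the mat's length (x of tray in the frame of mat between -0.06 and 0.06 m and y of tray in the frame of mat between -0.085 and 0.085 m and angle between the y axis of tray and the y axis of mat, either way round below 0.35 rad and height (world z) of tray between 0.003 and 0.01 m and angle between tray's own z axis and vertical below 0.06 rad and linear speed of tray below 0.02 m/s and contact force between tray and mat above 0.5 N); the robot touches nothing.
It fails at once if the tray is wrenched against a nose of its brackets (more than 35 N between them) (contact force between tray and nose_a above 35 N or contact force between tray and nose_b above 35 N).
It fails at once if the tray is dropped or banged onto the mat (more than 45 N between them) (contact force between tray and mat above 45 N).
It fails at once if the mug, lemon or garlic is disturbed (moved more than 25 mm) (distance of any of mug, lemon, garlic from where it was at the start of the episode above 0.025 m).
It also fails if it takes over 61 s, if anything falls off the work surface, if the arm or the gripper's body presses on something with over 40 N, if the wrist force passes 120 N, or if a joint passes its speed limit or range.

ROBOT

A 6-joint arm with a two-finger parallel gripper is mounted at the origin on a cart in front of the work surface, level with it; the furniture and walls round the work are solid. World frame = base frame: x ahead of the robot, y to its left, z up, the work surface at z = 0. Lengths are in m, angles in rad, forces in N, time in s.
With the tool pointing down it reaches from about 0.225 to 0.875 m from the base axis. Payload 3.4 kg.
Tool frame: the origin (TCP) lies at the very end of the fingers, on their centre line; the grasp point (between the pads) lies 19 mm behind it (manip.hold_point_z is the distance from the TCP to the grasp point, in m); z points along the fingers, x is the direction in which the jaws open and shut, and the axes are right-handed (so a half turn about z gives the same grasp; the last joint's range is limited). The gripper opens to 85 mm and grips with 20 to 120 N. Pads are 22 mm wide; open, the fingers measure 114 mm over their backs; the gripper's body (76 mm by 85 mm) begins 54 mm behind the grasp point. The pads swing forward as they close: fully open they stand 13 mm farther back than shut.
Start: joints at [1.115, 0.276, 1.505, -0, 1.361, -0.121], TCP at [0.189, 0.543, 0.231] pointing down, gripper open.
Joint ranges: [-2.89, 2.89], [-0.75, 2.08], [0.22, 2.7], [-1.18, 4.32], [0.11, 2.71], [-2.7, 2.7]. Speed limits (rad/s): [2.57, 2.57, 3.14, 3.14, 3.14, 3.14].

INTERFACE

Orientations are given as a unit quaternion [w, x, y, z].
In Python, from rig import telemetry, cams, manip, finder gives the robot as it stands. The module is installed in compiled form; this text tells all that it offers.
- The arm moves only by the tool carry_out, never from a script. Its argument "rows" is a list that holds one entry, the list of rows, each a list of 5 numbers: the gripper's target within -1 to 1 (fully open at 1, half-way at 0, shut at -1), then the shift along the world's x, y, z in cm, then the turn about the world's z in rad. A call has 1 to 12 rows; each row shifts and turns the commanded pose from where the row before left it; what a row does not reach is not made up. A row lasts 1/10 s, in which the tool goes at most 50 mm and 8.59 degrees, less where a joint would pass 70% of its speed; a pose out of reach is approached as far as the arm can. A call with a gripper value outside its range is refused whole. The fingers move at their own pace and stop on an object; "force" is the grip in N (left out, the last holds). Time passes only in rows, so rows that do not move let the fingers close. It gives the time, the measured TCP pose, the force and the opening at its end, in the units of the state.
- telemetry.get_state(): the state, without advancing time (a new reading comes with each control period).
- cams.get_image(name): name is "scene" or "top"; returns a dict with "image" (480x640x3 uint8, red, green, blue), "camera_matrix" (3x3 intrinsics, pixels), "k1" (the pictures are not rectified: a ray, as slopes to the right and down, at radius r is drawn at 1 + k1 r^2 times it, then the intrinsics apply), "eye" and "attitude" of the camera in the world. Camera axes: x right, y down, z forward; pixel columns grow to the right and rows downward; lengths in m; the calibration is good to about 2 mm. A picture is of the moment at which its call begins. There is no depth.
- manip.sign_off(): hands the job in, once; it reports no verdict.
Trained networks look in a picture, given as the dict that the camera call returned (one of the last four; its "shot" number tells which), for a name from the list of things; names that differ only in an ending like _2 or _b are one class to them, and where a whole thing is asked for, a point or a joint stands for the part that bears it (a point fixed in the world has none). Each returns a list of dicts, best first, with "confidence" (0 to 1); they miss things now and then, are a little off and sometimes report something else, mostly with a low value. They report only what shows in the picture. A call takes as long as a camera call. They do not tell look-alikes from the thing itself.
- finder.boxes_of(picture, thing): "xy" ([column, row] in pixels, amid what is visible of it).
The state is a dict: "clock": time; "qpos": joint angles; "qd": joint speeds; "effort": joint torques, N m; "position": TCP position; "ee_rot": TCP orientation; "contact_force": force on the tool from outside, world axes, zero at the start; "moment": the same for the moment, N m; "width": finger opening in m.
Only numpy, scipy, OpenCV 4.12 (cv2) and the standard library are available. Lean on these libraries where they do the work, as an engineer would, in place of code of your own. Each camera call takes 0.05 s, during which the arm holds its last target.

## Working session

There is one attempt and no reset: what is moved stays moved. The work goes in short steps, Python scripts to look and compute and a tool call to move; the robot and the scene stay as the last step left them, time stands still between calls to the robot, and variables do not carry over. Pictures are saved under pics/ and viewed, and the job is handed in when it is done.

Besides the shell and the picture viewer there is one more tool, called after ">>>" as a command line: name --argument value ..., lists and objects as JSON in quotes. carry_out: Moves the arm, as the interface text tells. Its arguments: {"type":"object","properties":{"rows":{"type":"array","items":{"type":"array","items":{"type":"array","items":{"type":"number"}}}},"force":{"type":"number"}},"required":["rows"]}

```bash
mkdir -p pics; cat > h.py <<'E'
import numpy as np, cv2
from scipy.spatial.transform import Rotation as R
from rig import telemetry, cams, manip, finder
def att(p):
    a=np.array(p["attitude"],float)
    if a.shape==(3,3): return a
    return R.from_quat([a[1],a[2],a[3],a[0]]).as_matrix()
def pix2w(p,uv,z):
    K=np.array(p["camera_matrix"]);k=p["k1"]
    d=cv2.undistortPoints(np.array([[uv]],float),K,np.array([k,0,0,0,0.]))[0,0]
    r=att(p)@np.array([d[0],d[1],1]);e=np.array(p["eye"])
    return e+r*(z-e[2])/r[2]
def w2pix(p,X):
    c=att(p).T@(np.array(X)-np.array(p["eye"]))
    s=c[:2]/c[2];s=s*(1+p["k1"]*(s@s))
    K=np.array(p["camera_matrix"]);return (K@np.array([s[0],s[1],1]))[:2]
def save(p,n): cv2.imwrite("pics/"+n+".png",cv2.cvtColor(p["image"],cv2.COLOR_RGB2BGR))
E
python3 - <<'E'
from h import *
for n in("scene","top"):
    p=cams.get_image(n);save(p,n+"0");print(n,p["eye"],p["attitude"],p["camera_matrix"],p["k1"])
    for t in("tray","tab_a","stand","nose_a","mat","mug","lemon","garlic"):
        print(t,[(np.round(b["xy"]).tolist(),round(b["confidence"],2)) for b in finder.boxes_of(p,t)])
print(telemetry.get_state())
E
```

```text
scene [-0.47752783 -1.14817893  0.88222463] [-0.46427389  0.78492642 -0.35687646  0.20243383] [[592.66784107   0.         322.29488476]
 [  0.         592.66784107 228.57105412]
 [  0.           0.           1.        ]] 0.060995343017853774
tray [([305.0, 248.0], 0.74), ([404.0, 353.0], 0.63)]
tab_a [([408.0, 350.0], 0.67), ([304.0, 247.0], 0.66)]
stand [([317.0, 267.0], 0.84)]
nose_a [([275.0, 226.0], 0.65)]
mat [([190.0, 218.0], 0.66)]
mug [([302.0, 193.0], 0.57), ([276.0, 190.0], 0.51)]
lemon [([339.0, 220.0], 0.75)]
garlic [([278.0, 192.0], 0.63)]
top [-0.14585273  0.11945554  1.44823643] [ 0.14299604 -0.54660069  0.79823733 -0.20879889] [[537.79863761   0.         314.54327787]
 [  0.         537.79863761 237.47908405]
 [  0.           0.           1.        ]] -0.09633175078567506
tray [([326.0, 250.0], 0.93), ([477.0, 252.0], 0.84)]
tab_a [([478.0, 249.0], 0.79), ([330.0, 257.0], 0.63)]
stand [([309.0, 265.0], 0.56)]
nose_a [([295.0, 260.0], 0.48), ([369.0, 239.0], 0.39)]
mat [([185.0, 329.0], 0.81)]
mug [([228.0, 210.0], 0.63)]
lemon [([286.0, 208.0], 0.54), ([329.0, 252.0], 0.15)]
garlic [([189.0, 230.0], 0.55)]
{'clock': 0.9, 'qpos': array([ 1.11502063e+00,  2.75884896e-01,  1.50492642e+00, -4.57094937e-06,
        1.36071301e+00, -1.21043948e-01]), 'qd': array([ 0.00058736, -0.00079841, -0.00196244,  0.00082007,  0.00142584,
        0.00076291]), 'effort': array([ 1.12768023e-04, -4.16642046e+01, -2.46100903e+01, -1.14438353e-04,
        1.81565269e-04, -1.18593402e-06]), 'position': array([0.1889329 , 0.54308783, 0.23132608]), 'ee_rot': array([-1.43233490e-05,  8.15019912e-01,  5.79432949e-01,  3.10956303e-05]), 'contact_force': array([ 0.26285452,  0.0955219 , -0.29771749]), 'moment': array([ 0.01960634,  0.03569288, -0.04525799]), 'width': 0.08552613543326203}
```

View pics/scene0.png

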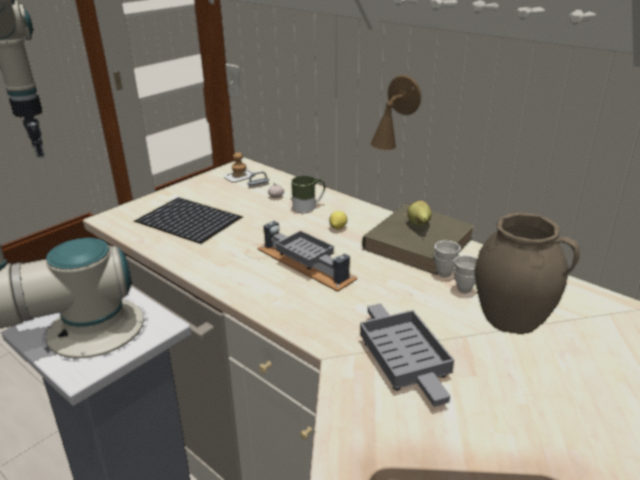

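View pics/top0.png

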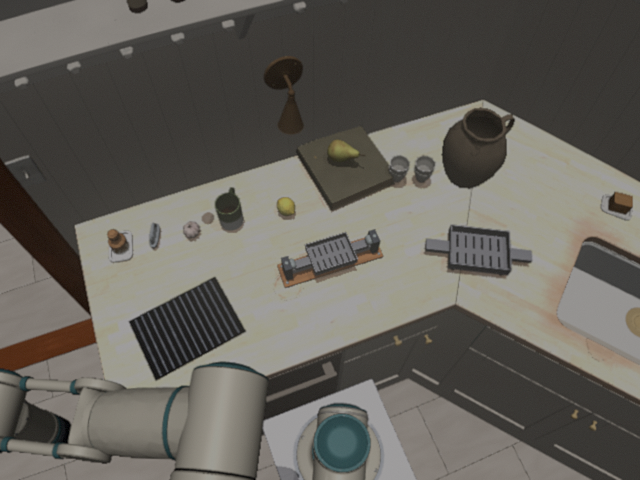

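Tray candidates in the top image: (330,254) is the smaller one, clipped on the rail between two brackets. (480,250) is bigger and lies loose on the worktop. The one on the rail fits the description, and I'll confirm it in a crop.

```bash
python3 - <<'E'
from h import *
p=cams.get_image("top")
c=p["image"][215:300,260:400];c=cv2.resize(c,None,fx=5.7,fy=5.7,interpolation=cv2.INTER_CUBIC)
cv2.imwrite("pics/ctop.png",c[...,::-1])
p=cams.get_image("scene")
c=p["image"][215:295,250:365];c=cv2.resize(c,None,fx=6.9,fy=6.9,interpolation=cv2.INTER_CUBIC)
cv2.imwrite("pics/cscene.png",c[...,::-1])
E
```

```text
(no output)
```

View pics/ctop.png

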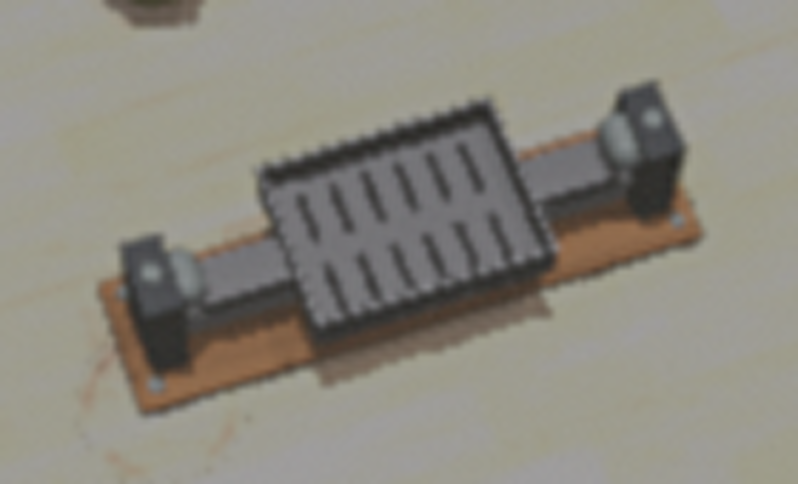

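View pics/cscene.png

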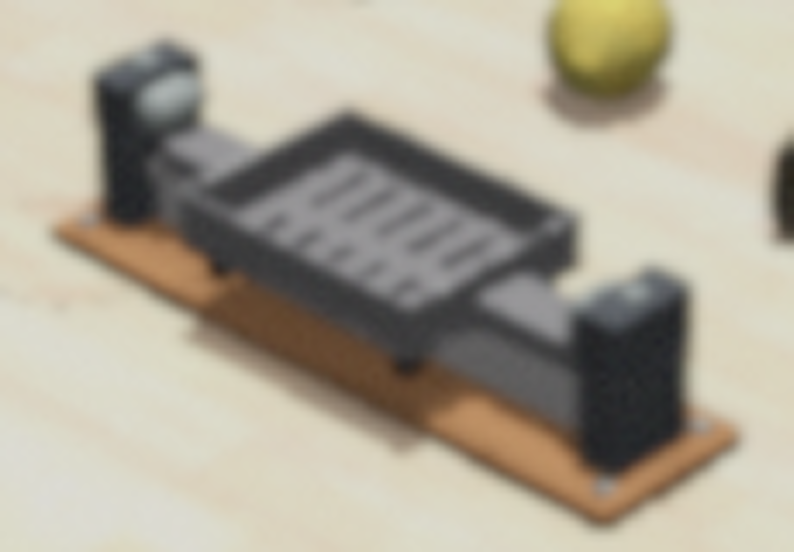

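The crops confirm it: this is the small tray on the rail, with a bracket at each end. Next I'll fit the stand and mat poses.

```bash
cat > fit.py <<'E'
from h import *
from scipy.optimize import least_squares
def fit(obs,x0):
    def f(q):
        c,s=np.cos(q[2]),np.sin(q[2]);o=[]
        for p,uv,m in obs: o+=list(w2pix(p,[q[0]+c*m[0]-s*m[1],q[1]+s*m[0]+c*m[1],m[2]])-uv)
        return o
    r=least_squares(f,x0,loss="soft_l1");return r.x,np.round(np.array(r.fun if 0 else f(r.x)).reshape(-1,2),1)
E
cat > m1.py <<'E'
from fit import *
pt=cams.get_image("top");ps=cams.get_image("scene")
T=lambda u,v:((u+.5)/5.7-.5+260,(v+.5)/5.7-.5+215)
S=lambda u,v:((u+.5)/6.9-.5+250,(v+.5)/6.9-.5+215)
# model: +y towards image left; x away from camera/back side is sign to check
L=pix2w(pt,T(145,412),.01);Rr=pix2w(pt,T(703,238),.01);B=pix2w(pt,T(100,287),.01)
print(L,Rr,B,np.linalg.norm(L-Rr),np.linalg.norm(L-B))
d=(L-Rr)[:2];yaw=np.arctan2(-d[0],d[1]); print("yaw",yaw)
xh=np.array([np.cos(yaw),np.sin(yaw)]);sg=np.sign(xh@(B-L)[:2]);print(sg)
b,t=.157,.01
o=[(pt,T(145,412),(-.04*sg,b,t)),(pt,T(703,238),(-.04*sg,-b,t)),(pt,T(100,287),(.04*sg,b,t)),
(pt,T(258,178),(.048*sg,.065,.066)),(pt,T(490,100),(.048*sg,-.065,.066)),(pt,T(553,258),(-.048*sg,-.065,.066)),(pt,T(318,333),(-.048*sg,.065,.066)),
(ps,S(55,228),(-.04*sg,b,t)),(ps,S(600,522),(-.04*sg,-b,t)),(ps,S(738,435),(.04*sg,-b,t)),
(ps,S(348,112),(.048*sg,.065,.066)),(ps,S(578,215),(.048*sg,-.065,.066)),(ps,S(405,330),(-.048*sg,-.065,.066)),(ps,S(185,200),(-.048*sg,.065,.066))]
c=(L+Rr)/2
for oo in (o,o[:7],o[7:]):
    q,r=fit(oo,[c[0],c[1],yaw]);print(q,r.tolist())
q,_=fit(o,[c[0],c[1],yaw])
for n,y in(("left tab",.092),("right tab",-.092)): print(n,q[0]-np.sin(q[2])*y,q[1]+np.cos(q[2])*y)
c=pt["image"][265:385,115:255];cv2.imwrite("pics/cmat.png",cv2.resize(c,None,fx=5,fy=5,interpolation=cv2.INTER_CUBIC)[...,::-1])
for n,z in(("mug",.05),("lemon",.03),("garlic",.028)):
  for p in(pt,ps): print(n,[pix2w(p,b["xy"],z)[:2].round(3) for b in finder.boxes_of(p,n)[:1]])
st=telemetry.get_state();x=R.from_quat(np.roll(st["ee_rot"],-1)).as_matrix();print(x.round(3))
E
python3 m1.py
```

```text
[ 0.48419323 -0.03238823  0.01      ] [ 0.47197399 -0.34104984  0.01      ] [ 0.55998487 -0.03448995  0.01      ] 0.308903377199374 0.07582077320548554
yaw -0.03956714151259105
1.0
[ 0.51443861 -0.18833649 -0.0421441 ] [[-0.5, 1.2], [1.3, 0.9], [-0.5, -0.1], [-0.1, -0.9], [0.8, 0.3], [1.4, -0.0], [-0.1, -0.0], [-1.2, -0.4], [0.3, 0.1], [0.9, -0.2], [0.1, -1.0], [0.5, 0.0], [0.2, -2.6], [-1.6, -1.1]]
[ 0.51544761 -0.18774759 -0.03272194] [[-0.5, 1.4], [0.9, 0.2], [-0.8, 0.1], [-0.5, -0.9], [0.3, 0.0], [1.1, -0.5], [-0.2, -0.1]]
[ 0.51256974 -0.1901591  -0.0483413 ] [[-1.0, -0.1], [0.0, 0.8], [0.9, 0.5], [0.3, -0.6], [0.5, 0.6], [0.1, -2.1], [-1.6, -0.7]]
left tab 0.5183147163568025 -0.09641817709145435
right tab 0.5105624979102625 -0.28025479778808576
mug [array([0.766, 0.049])]
mug [array([0.759, 0.038])]
lemon [array([ 0.736, -0.118])]
lemon [array([ 0.729, -0.136])]
garlic [array([0.768, 0.172])]
garlic [array([0.758, 0.176])]
[[ 0.329  0.944  0.   ]
 [ 0.944 -0.329  0.   ]
 [ 0.    -0.    -1.   ]]
```

View pics/cmat.png

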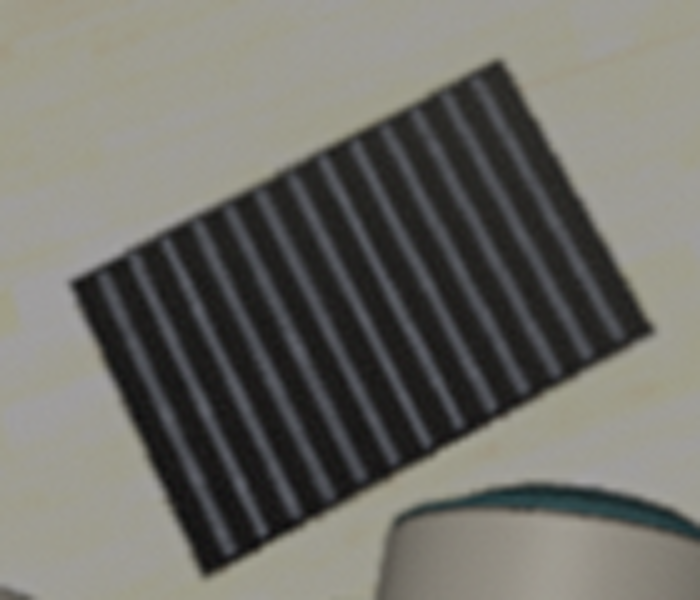

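The mat's corners are visible in the crop at (72,282), (500,60), (653,328) and (205,577).

```bash
python3 - <<'E'
from fit import *
pt=cams.get_image("top")
T=lambda u,v:((u+.5)/5-.5+115,(v+.5)/5-.5+265)
P=[(72,282),(500,60),(653,328),(205,577)]
W=[pix2w(pt,T(*u),.006) for u in P];print(np.round(W,3))
o=[(pt,T(*u),m) for u,m in zip(P,[(.1,.14,.006),(.1,-.14,.006),(-.1,-.14,.006),(-.1,.14,.006)])]
c=np.mean(W,0);print(fit(o,[c[0],c[1],0.1]))
E
```

```text
[[0.546 0.422 0.006]
 [0.592 0.151 0.006]
 [0.401 0.117 0.006]
 [0.352 0.389 0.006]]
(array([0.47319787, 0.2697541 , 0.17489926]), array([[-1.2, -0.1],
       [ 0.3, -1.2],
       [ 1. ,  0.2],
       [-0.2,  0.6]]))
```

>>> carry_out --rows '[[[1,1.6,-3.2,0,-0.12],[1,1.6,-3.2,0,-0.12],[1,1.6,-3.2,0,-0.12],[1,1.6,-3.2,0,-0.12],[1,1.6,-3.2,0,-0.12],[1,1.6,-3.2,0,-0.12],[1,1.6,-3.2,0,-0.12],[1,1.6,-3.2,0,-0.12],[1,1.6,-3.2,0,-0.12],[1,1.6,-3.2,0,-0.12],[1,1.6,-3.2,0,-0.08],[1,1.6,-3.2,0,0]]]'

```text
clock: 2.65
position: [0.3814, 0.1578, 0.2316]
ee_rot: [-0.0, 1.0, -0.023, 0.0]
contact_force: [0.0, -0.4, -0.1]
width: 0.0855
```

>>> carry_out --rows '[[[1,1.7,-3.2,0,0],[1,1.7,-3.2,0,0],[1,1.7,-3.2,0,0],[1,1.7,-3.2,0,0],[1,1.7,-3.2,0,0],[1,1.7,-3.2,0,0],[1,1.7,-3.2,0,0],[1,1.8,-3.2,0,0],[1,0,0,-4,0],[1,0,0,-4,0],[1,0,0,-4,0],[1,0,0,0,0]]]'

```text
clock: 3.85
position: [0.5137, -0.0957, 0.1067]
ee_rot: [-0.002, 1.0, -0.022, -0.006]
contact_force: [-0.2, 1.0, 0.2]
width: 0.0859
```

```bash
python3 - <<'E'
from h import *
im=[]
for n,(a,b,c,d) in(("top",(200,300,260,400)),("scene",(180,300,220,390))):
    p=cams.get_image(n)
    im.append(cv2.resize(p["image"][a:b,c:d],(560,400),interpolation=cv2.INTER_CUBIC))
cv2.imwrite("pics/a1.png",cv2.resize(np.vstack(im),(560,600))[...,::-1])
E
```

```text
(no output)
```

View pics/a1.png

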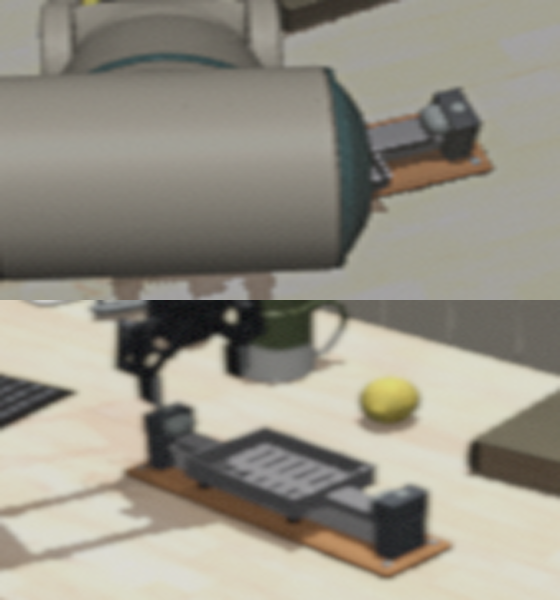

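>>> carry_out --rows '[[[1,0,0,0,0],[1,0,0,0,0]]]'

```text
clock: 4.15
position: [0.5197, -0.0973, 0.1137]
ee_rot: [0.001, 1.0, -0.022, 0.002]
contact_force: [0.1, 0.3, 0.8]
width: 0.0853
```

>>> carry_out --rows '[[[1,-0.15,-0.1,-2,0],[1,0,0,-2,0],[1,0,0,-2,0],[1,0,0,-1.5,0],[1,0,0,-0.9,0],[1,0,0,0,0],[1,0,0,0,0],[1,0,0,0,0]]]'

```text
clock: 4.95
position: [0.5174, -0.0982, 0.0284]
ee_rot: [0.0, 1.0, -0.022, 0.001]
contact_force: [0.4, -0.2, 0.1]
width: 0.0855
```

```bash
python3 - <<'E'
from h import *
p=cams.get_image("scene")
cv2.imwrite("pics/a2.png",cv2.resize(p["image"][190:300,230:380],(750,550),interpolation=cv2.INTER_CUBIC)[...,::-1])
s=telemetry.get_state();print(s["position"],s["contact_force"],s["moment"])
E
```

```text
[ 0.51729771 -0.09814034  0.02834619] [-0.68404523 -1.07090256  0.46585066] [-0.0186639  -0.00138174  0.0293274 ]
```

View pics/a2.png

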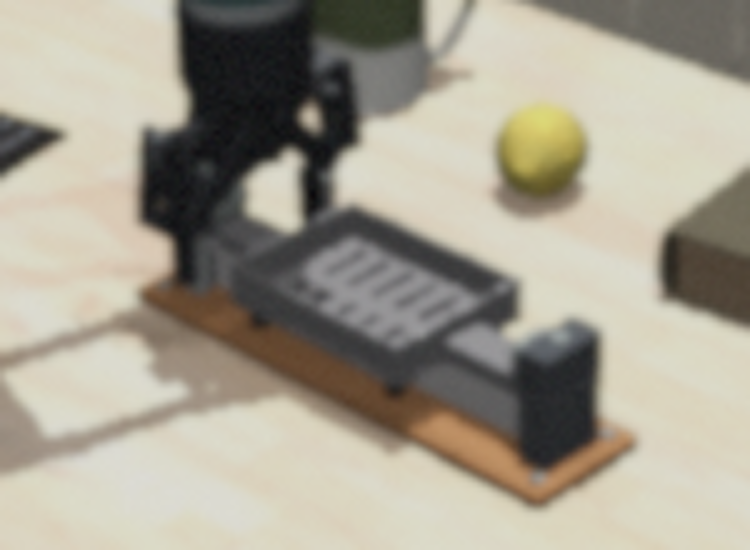

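>>> carry_out --rows '[[[-1,0,0,0,0],[-1,0,0,0,0],[-1,0,0,0,0],[-1,0,0,0,0],[-1,0,0,0,0],[-1,0,0,0,0],[-1,0,0,0,0],[-1,0,0,0,0],[-1,0,0,0,0],[-1,0,0,0,0]]]' --force 40

```text
clock: 6.0
position: [0.5202, -0.0984, 0.0283]
ee_rot: [0.0, 1.0, -0.022, 0.004]
contact_force: [5.3, 1.2, 0.2]
width: 0.0254
```

>>> carry_out --rows '[[[-1,0,0,0,0],[-1,0,0,0,0]]]'

```text
clock: 6.2
position: [0.5202, -0.0984, 0.0283]
ee_rot: [0.0, 1.0, -0.022, 0.004]
contact_force: [4.7, 1.3, -0.4]
width: 0.0254
```

>>> carry_out --rows '[[[-1,0.2,0,0.1,0],[-1,0.1,0,0.1,0],[-1,0,0,0.1,0],[-1,0,0,0,0]]]'

```text
clock: 6.6
position: [0.5201, -0.0981, 0.0302]
ee_rot: [0.0, 1.0, -0.022, 0.001]
contact_force: [3.9, -0.2, -4.5]
width: 0.0254
```

>>> carry_out --rows '[[[-1,0,0,0.1,0],[-1,0,0,0.1,0],[-1,0,0,0,0]]]'

```text
clock: 6.9
position: [0.5201, -0.0985, 0.0318]
ee_rot: [0.0, 1.0, -0.022, 0.001]
contact_force: [5.5, -2.7, -8.5]
width: 0.0256
```

>>> carry_out --rows '[[[-1,0,0,0.1,0],[-1,0,0,0,0]]]'

```text
clock: 7.1
position: [0.52, -0.0986, 0.0329]
ee_rot: [0.001, 1.0, -0.022, 0.001]
contact_force: [4.7, -3.1, -8.2]
width: 0.0254
```

>>> carry_out --rows '[[[-1,0,0,0.1,0],[-1,0,0,0,0]]]'

```text
clock: 7.3
position: [0.52, -0.0987, 0.034]
ee_rot: [0.001, 1.0, -0.022, 0.001]
contact_force: [5.0, -3.5, -8.7]
width: 0.0252
```

>>> carry_out --rows '[[[-1,0,0,0.1,0],[-1,0,0,0.1,0],[-1,0,0,0,0]]]'

```text
clock: 7.6
position: [0.5207, -0.0989, 0.0364]
ee_rot: [0.001, 1.0, -0.022, 0.001]
contact_force: [6.1, -3.7, -5.1]
width: 0.0252
```

>>> carry_out --rows '[[[-1,0,0,0.1,0],[-1,0,0,0.1,0],[-1,0,0,0,0]]]'

```text
clock: 7.9
position: [0.5209, -0.0991, 0.0386]
ee_rot: [0.001, 1.0, -0.021, 0.001]
contact_force: [4.8, -4.3, -5.4]
width: 0.0252
```

This end gives: it has risen about 10 mm and the force is falling. I'll carry on, following the arc.

>>> carry_out --rows '[[[-1,0,0,0.2,0],[-1,0,-0.05,0.2,0],[-1,0,0,0.2,0],[-1,0,-0.05,0.2,0],[-1,0,0,0,0]]]'

```text
clock: 8.4
position: [0.5201, -0.0999, 0.0466]
ee_rot: [0.001, 1.0, -0.021, 0.001]
contact_force: [3.4, -3.1, -2.0]
width: 0.0254
```

```bash
python3 - <<'E'
from h import *
p=cams.get_image("scene")
cv2.imwrite("pics/a3.png",cv2.resize(p["image"][190:300,230:380],(750,550),interpolation=cv2.INTER_CUBIC)[...,::-1])
s=telemetry.get_state();print(s["position"],s["contact_force"],s["moment"])
E
```

```text
[ 0.52011355 -0.09991216  0.04659603] [ 3.51644011 -3.50723916 -2.70336013] [-0.26726975 -0.66569222  0.39662999]
```

View pics/a3.png

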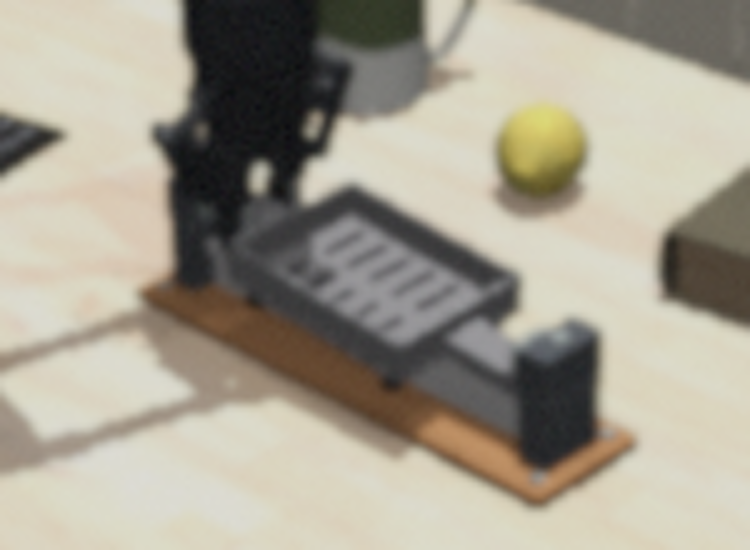

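>>> carry_out --rows '[[[-1,0.05,-0.1,0.3,0],[-1,0.05,-0.1,0.3,0],[-1,0,-0.05,0.3,0],[-1,0,-0.05,0.3,0],[-1,0,0,0,0]]]'

```text
clock: 8.95
position: [0.5188, -0.101, 0.0583]
ee_rot: [-0.001, 1.0, -0.023, -0.001]
contact_force: [0.5, 0.8, -2.3]
width: 0.0254
```

>>> carry_out --rows '[[[-1,0,-0.05,0.3,0],[-1,0,-0.05,0.3,0],[-1,0,-0.05,0.3,0],[-1,0,-0.05,0.3,0],[-1,0,0,0.1,0],[-1,0,0,0,0]]]'

```text
clock: 9.55
position: [0.5206, -0.1039, 0.0716]
ee_rot: [0.0, 1.0, -0.022, 0.0]
contact_force: [0.1, -0.1, -3.9]
width: 0.0253
```

```bash
python3 - <<'E'
from h import *
p=cams.get_image("scene")
cv2.imwrite("pics/a4.png",cv2.resize(p["image"][190:300,230:380],(750,550),interpolation=cv2.INTER_CUBIC)[...,::-1])
s=telemetry.get_state();print(s["position"],s["contact_force"],s["moment"])
E
```

```text
[ 0.52054127 -0.10393783  0.07143729] [-0.2170875   0.99320863 -3.99845647] [ 0.36963741 -0.01411481  0.01169457]
```

View pics/a4.png

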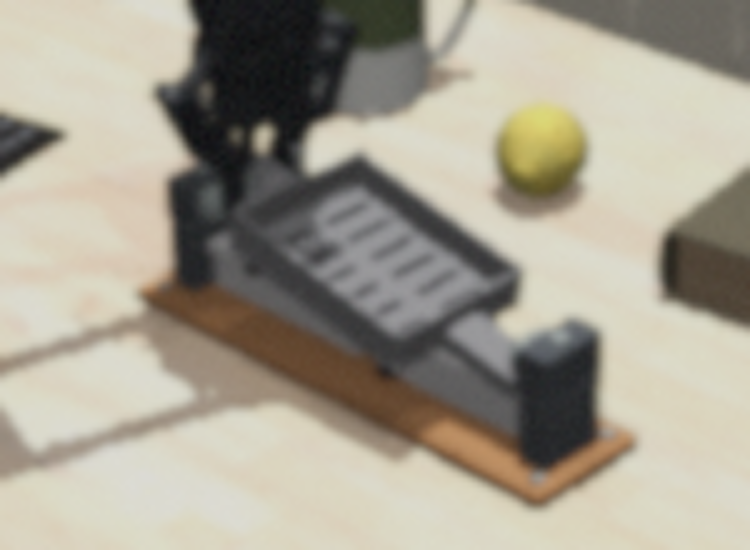

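>>> carry_out --rows '[[[-1,0,0,0,0],[-1,0,0.3,0,0],[-1,0,0.3,0,0],[-1,0.05,0.3,0,0],[-1,0,0,0,0]]]' --force 80

```text
clock: 10.1
position: [0.521, -0.0944, 0.0714]
ee_rot: [-0.0, 1.0, -0.022, 0.0]
contact_force: [-0.8, 0.1, -1.8]
width: 0.0246
```

>>> carry_out --rows '[[[-1,0,0,0.3,0],[-1,0,0,0.3,0],[-1,0,0,0.3,0],[-1,0,0,0.3,0],[-1,0,0,0.2,0],[-1,0,0,0,0]]]'

```text
clock: 10.7
position: [0.5213, -0.0951, 0.0858]
ee_rot: [0.0, 1.0, -0.022, 0.001]
contact_force: [-0.4, 1.2, -1.5]
width: 0.0248
```

>>> carry_out --rows '[[[-1,0,0.4,0,0],[-1,0,0.4,0,0],[-1,0,0.4,0,0],[-1,0.1,0.4,0,0],[-1,0,0.4,0,0],[-1,0,0,0,0]]]'

```text
clock: 11.3
position: [0.5219, -0.0742, 0.0853]
ee_rot: [-0.0, 1.0, -0.022, -0.0]
contact_force: [0.4, 0.5, -2.0]
width: 0.0248
```

```bash
python3 - <<'E'
from h import *
p=cams.get_image("scene")
cv2.imwrite("pics/a5.png",cv2.resize(p["image"][190:300,230:380],(750,550),interpolation=cv2.INTER_CUBIC)[...,::-1])
s=telemetry.get_state();print(s["position"],s["contact_force"],s["moment"])
E
```

```text
[ 0.52193565 -0.07457705  0.08530118] [ 0.38306012  0.01293889 -2.56861636] [ 0.19369367 -0.00482119  0.01831766]
```

View pics/a5.png

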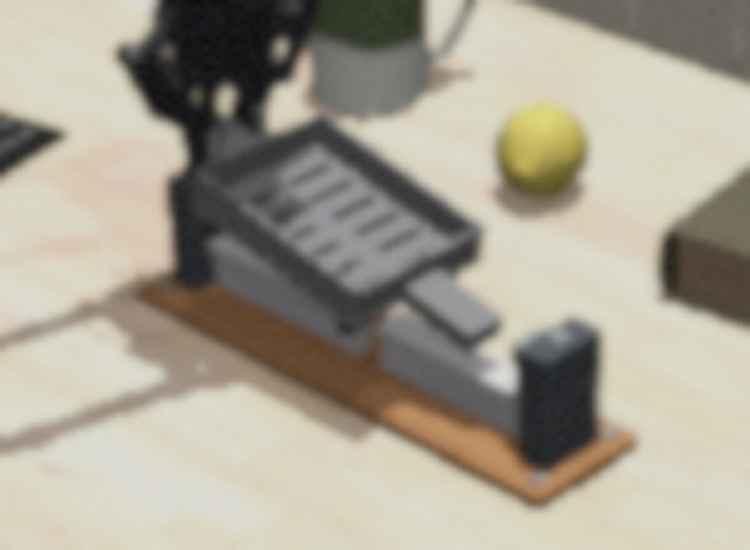

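The tray is off the hook and hanging from the grip. I'll lift it and carry it to the mat.

>>> carry_out --rows '[[[-1,0,0,0.5,0],[-1,0,0,1,0],[-1,0,0,1.5,0],[-1,0,0,1.5,0],[-1,0,0,1.5,0],[-1,0,0,1.5,0],[-1,0,0,1,0],[-1,0,0.5,0.5,0],[-1,-0.2,1,0,0.01],[-1,-0.3,1.5,0,0.01],[-1,-0.4,2,0,0.02],[-1,-0.4,2.5,0,0.02]]]' --force 100

```text
clock: 12.55
position: [0.5077, 0.0016, 0.1744]
ee_rot: [-0.0, 1.0, 0.008, -0.001]
contact_force: [0.6, 1.1, -1.8]
width: 0.0242
```

>>> carry_out --rows '[[[-1,-0.4,2.5,0,0.02],[-1,-0.4,2.5,0,0.02],[-1,-0.4,2.5,0,0.02],[-1,-0.4,2.5,0,0.02],[-1,-0.4,2.5,0,0.02],[-1,-0.4,2.5,0,0.02],[-1,-0.4,2.5,0,0.02],[-1,-0.4,2.5,0,0.02],[-1,-0.4,2.5,0,0],[-1,-0.4,2.5,0,0],[-1,-0.4,2.5,0,0],[-1,-0.4,2.5,0,0]]]'

```text
clock: 13.75
position: [0.459, 0.3019, 0.1744]
ee_rot: [0.0, 0.996, 0.089, -0.001]
contact_force: [0.7, -0.5, -2.5]
width: 0.0243
```

>>> carry_out --rows '[[[-1,-0.3,2,0,0],[-1,-0.3,1.5,0,0],[-1,0,0.5,0,0],[-1,0,0,0,0],[-1,0,0,0,0]]]'

```text
clock: 14.25
position: [0.4548, 0.3394, 0.1751]
ee_rot: [0.001, 0.996, 0.088, -0.0]
contact_force: [0.6, -0.3, -2.0]
width: 0.0242
```

```bash
python3 - <<'E'
from h import *
p=cams.get_image("scene")
cv2.imwrite("pics/a6.png",cv2.resize(p["image"][100:280,90:330],(800,600),interpolation=cv2.INTER_CUBIC)[...,::-1])
s=telemetry.get_state();print(s["position"],s["ee_rot"],s["contact_force"],s["moment"],s["width"])
E
```

```text
[0.45491583 0.33926206 0.17517058] [ 4.06996548e-04  9.96152502e-01  8.76356432e-02 -1.45713813e-04] [ 0.23153558 -0.01586404 -1.99289066] [ 0.1600971  -0.05845536  0.03192588] 0.02424664208471252
```

View pics/a6.png

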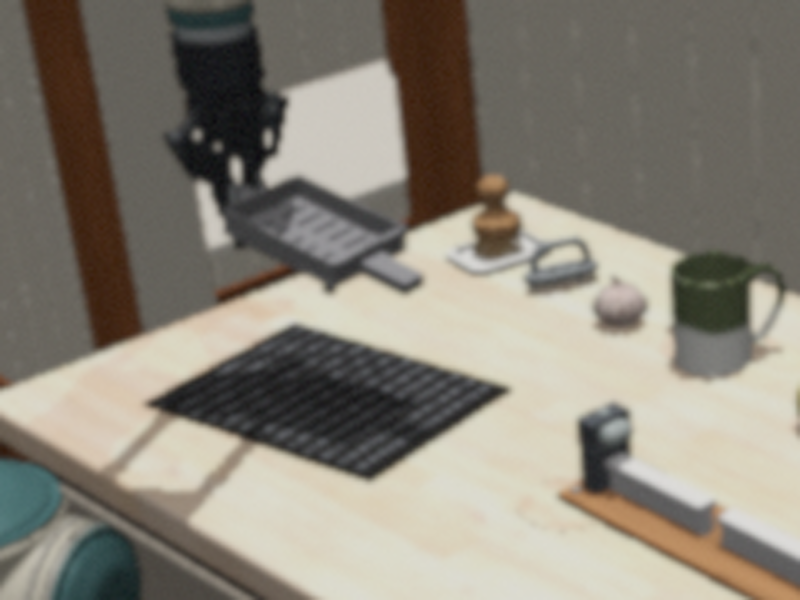

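>>> carry_out --rows '[[[-1,0.1,0.2,-0.5,0],[-1,0.1,0.2,-1,0],[-1,0,0.2,-1.5,0],[-1,0,0.2,-2,0],[-1,0,0.2,-2,0],[-1,0,0,-2,0],[-1,0,0,-1,0],[-1,0,0,-0.5,0],[-1,0,0,-0.4,0],[-1,0,0,0,0],[-1,0,0,0,0]]]'

```text
clock: 15.4
position: [0.4575, 0.3504, 0.067]
ee_rot: [-0.0, 0.996, 0.088, 0.001]
contact_force: [0.9, -0.2, -2.1]
width: 0.0243
```

>>> carry_out --rows '[[[-1,0,0,-0.2,0],[-1,0,0,-0.2,0],[-1,0,0,-0.2,0],[-1,0,0,-0.2,0],[-1,0,0,0,0]]]'

```text
clock: 15.9
position: [0.4567, 0.35, 0.058]
ee_rot: [0.0, 0.996, 0.088, -0.0]
contact_force: [0.1, 0.1, -2.4]
width: 0.0242
```

>>> carry_out --rows '[[[-1,0,0,-0.2,0],[-1,0,0,-0.2,0],[-1,0,0,-0.2,0],[-1,0,0,-0.2,0],[-1,0,0,0,0]]]'

```text
clock: 16.4
position: [0.4567, 0.35, 0.0499]
ee_rot: [0.0, 0.996, 0.088, -0.0]
contact_force: [-0.2, -0.8, -2.4]
width: 0.0243
```

>>> carry_out --rows '[[[-1,0,0,-0.2,0],[-1,0,0,-0.2,0],[-1,0,0,-0.2,0],[-1,0,0,0,0]]]'

```text
clock: 16.8
position: [0.4567, 0.35, 0.044]
ee_rot: [0.0, 0.996, 0.088, -0.0]
contact_force: [-0.0, 0.9, -3.2]
width: 0.0244
```

```bash
python3 - <<'E'
from h import *
p=cams.get_image("scene")
cv2.imwrite("pics/a7.png",cv2.resize(p["image"][160:265,100:240],(800,600),interpolation=cv2.INTER_CUBIC)[...,::-1])
s=telemetry.get_state();print(s["position"],s["contact_force"],s["moment"],s["width"])
E
```

```text
[0.45682304 0.3500191  0.04413559] [ 0.26634817  0.36340388 -1.88351586] [0.17793985 0.05144197 0.03688515] 0.024235091116027622
```

View pics/a7.png

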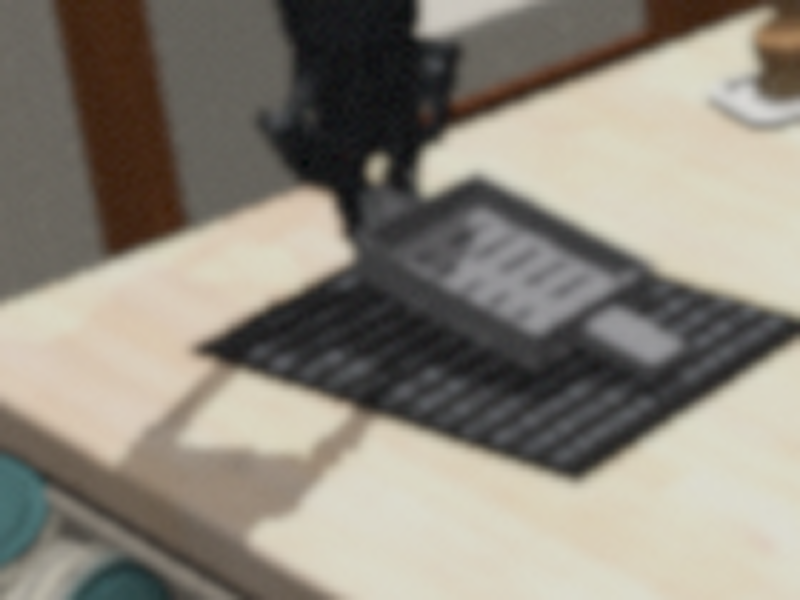

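>>> carry_out --rows '[[[-1,0,0,-0.1,0],[-1,0,0,-0.2,0],[-1,0,0,-0.1,0],[-1,0,0,0,0]]]' --force 50

```text
clock: 17.25
position: [0.4568, 0.35, 0.0401]
ee_rot: [0.0, 0.996, 0.088, -0.0]
contact_force: [-0.7, -0.2, -2.5]
width: 0.0244
```

>>> carry_out --rows '[[[-1,0,0.05,-0.2,0],[-1,0,0.05,-0.2,0],[-1,0,0.05,-0.2,0],[-1,0,0,0,0]]]' --force 40

```text
clock: 17.65
position: [0.457, 0.3517, 0.0343]
ee_rot: [0.0, 0.996, 0.088, 0.0]
contact_force: [-0.3, 0.1, 0.2]
width: 0.0239
```

Contact has begun. I'll keep lowering with a light grip so the tab can pivot between the pads.

>>> carry_out --rows '[[[-1,0,0.05,-0.2,0],[-1,0,0.05,-0.2,0],[-1,0,0.05,-0.2,0],[-1,0,0,0,0]]]' --force 30

```text
clock: 18.05
position: [0.4569, 0.3533, 0.029]
ee_rot: [0.0, 0.996, 0.088, 0.0]
contact_force: [-2.8, 1.5, 7.5]
width: 0.0243
```

>>> carry_out --rows '[[[-1,0,0.05,-0.2,0],[-1,0,0.05,-0.2,0],[-1,0,0.05,-0.2,0],[-1,0,0,0,0]]]'

```text
clock: 18.45
position: [0.457, 0.3551, 0.0228]
ee_rot: [-0.0, 0.996, 0.088, 0.0]
contact_force: [-2.4, 1.8, 6.7]
width: 0.0243
```

>>> carry_out --rows '[[[-1,0,0.05,-0.2,0],[-1,0,0.05,-0.2,0],[-1,0,0,0,0]]]'

```text
clock: 18.75
position: [0.457, 0.3561, 0.0187]
ee_rot: [-0.0, 0.996, 0.088, 0.0]
contact_force: [-2.2, 2.7, 7.2]
width: 0.0246
```

>>> carry_out --rows '[[[-1,0,0.05,-0.2,0],[-1,0,0.05,-0.2,0],[-1,0,0,0,0]]]'

```text
clock: 19.05
position: [0.4571, 0.357, 0.0144]
ee_rot: [-0.0, 0.996, 0.088, 0.0]
contact_force: [-1.6, 3.3, 5.5]
width: 0.0237
```

>>> carry_out --rows '[[[-1,0,0,-0.2,0],[-1,0,0,-0.2,0],[-1,0,0,0,0]]]' --force 20

```text
clock: 19.35
position: [0.4573, 0.3575, 0.0105]
ee_rot: [-0.001, 0.996, 0.088, 0.001]
contact_force: [-0.9, 3.5, 5.5]
width: 0.0243
```

```bash
python3 - <<'E'
from h import *
p=cams.get_image("scene")
cv2.imwrite("pics/a8.png",cv2.resize(p["image"][160:265,100:240],(800,600),interpolation=cv2.INTER_CUBIC)[...,::-1])
s=telemetry.get_state();print(s["position"],s["contact_force"],s["moment"],s["width"])
E
```

```text
[0.45725524 0.35744271 0.01058143] [-1.74240297  4.31367281  6.43678471] [-0.23665004  0.2245664  -0.20731451] 0.024133807060128354
```

View pics/a8.png

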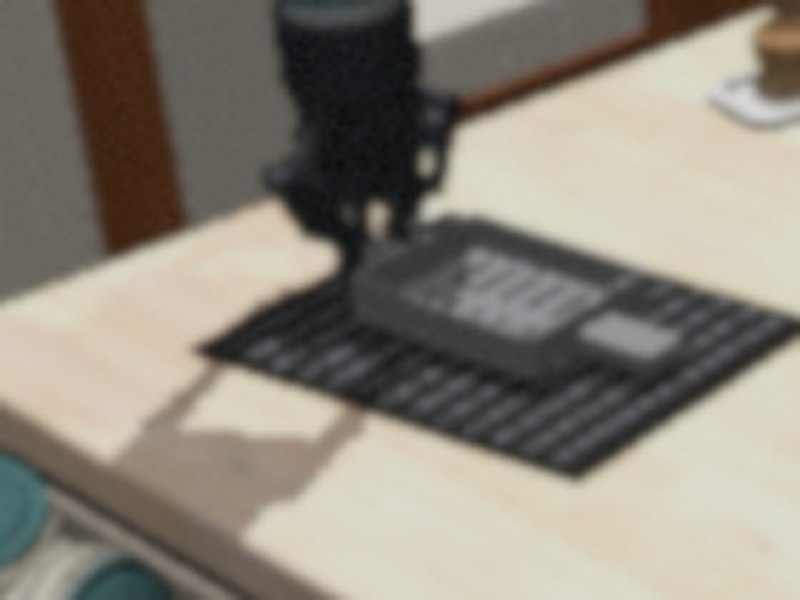

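>>> carry_out --rows '[[[-1,0,-0.1,-0.15,0],[-1,0,0,-0.15,0],[-1,0,0,0,0]]]'

```text
clock: 19.7
position: [0.4576, 0.3564, 0.0077]
ee_rot: [-0.001, 0.996, 0.088, 0.001]
contact_force: [-1.3, 4.1, 7.3]
width: 0.0239
```

>>> carry_out --rows '[[[-1,0,0,-0.1,0],[-1,0,0,0,0]]]'

```text
clock: 19.9
position: [0.4576, 0.3565, 0.0068]
ee_rot: [-0.001, 0.996, 0.088, 0.001]
contact_force: [-1.5, 4.2, 6.2]
width: 0.0244
```

>>> carry_out --rows '[[[-0.2,0,0,0,0],[-0.2,0,0,0,0],[-0.2,0,0,0,0],[0.6,0,0,0,0],[1,0,0,0,0],[1,0,0,0,0],[1,0,0,0,0],[1,0,0,0,0]]]'

```text
clock: 20.7
position: [0.457, 0.3556, 0.0063]
ee_rot: [0.0, 0.996, 0.088, 0.0]
contact_force: [-0.5, -0.3, -0.3]
width: 0.0851
```

>>> carry_out --rows '[[[1,0,0,0.5,0],[1,0,0,1,0],[1,0,0,2,0],[1,0,0,2,0],[1,0,0,3,0],[1,0,0,4,0],[1,0,0,4,0],[1,-3,3,2,0],[1,-3,4,0,0],[1,-3,4,0,0],[1,-3,4,0,0],[1,0,0,0,0]]]'

```text
clock: 21.9
position: [0.3328, 0.5103, 0.1925]
ee_rot: [-0.002, 0.996, 0.091, -0.0]
contact_force: [-0.0, -0.6, 0.1]
width: 0.0852
```

```bash
python3 - <<'E'
from h import *
for n,(a,b,c,d) in(("top",(265,385,115,255)),("scene",(160,265,100,240))):
    p=cams.get_image(n)
    print(n,[(b["xy"],b["confidence"],pix2w(p,b["xy"],.035)) for b in finder.boxes_of(p,"tray")])
    for t,z in(("mug",.05),("lemon",.03),("garlic",.028)): print(t,[(np.round(b["xy"]).tolist()) for b in finder.boxes_of(p,t)[:1]])
    cv2.imwrite(f"pics/e_{n}.png",cv2.resize(p["image"][a:b,c:d],(700,int(700*(b-a)/(d-c))),interpolation=cv2.INTER_CUBIC)[...,::-1])
s=telemetry.get_state();print(s["position"],s["contact_force"],s["width"])
E
```

```text
top [([184.6, 316.9], 0.86, array([0.48777909, 0.26449565, 0.035     ])), ([476.6, 250.4], 0.82, array([ 0.3768905 , -0.60470337,  0.035     ])), ([205.2, 307.7], 0.19, array([0.49378187, 0.2025212 , 0.035     ]))]
mug [[230.0, 213.0]]
lemon [[188.0, 318.0]]
garlic [[188.0, 228.0]]
scene [([405.4, 353.4], 0.84, array([ 0.3591631 , -0.62637674,  0.035     ])), ([187.3, 211.4], 0.75, array([0.46331519, 0.26186463, 0.035     ]))]
mug [[304.0, 194.0]]
lemon [[342.0, 220.0]]
garlic [[278.0, 191.0]]
[0.33774076 0.50485055 0.19142353] [-0.68671895  0.43906772  0.74321093] 0.08539159370350571
```

View pics/e_top.png

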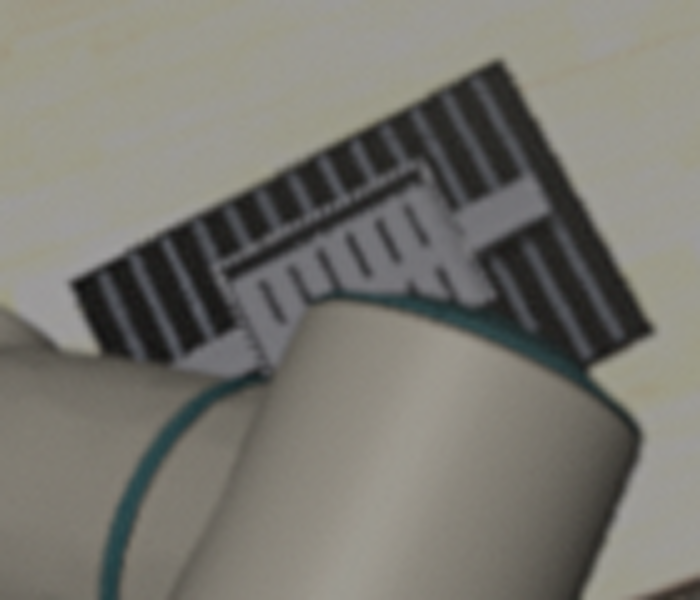

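View pics/e_scene.png

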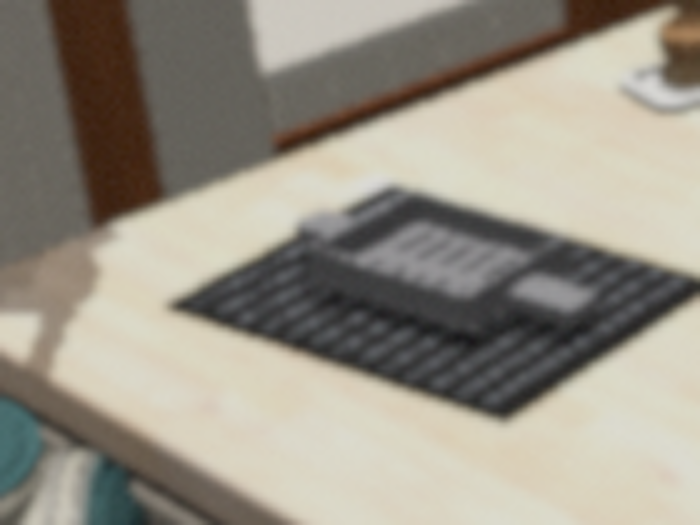

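The pictures show the tray flat on the mat, right way up and near its centre. In the top crop its back rim runs from (225,270) to (420,170), roughly parallel to the mat's edge. The arm is clear of it.

>>> carry_out --rows '[[[1,0,0,0,0],[1,0,0,0,0],[1,0,0,0,0]]]'

```text
clock: 22.7
position: [0.3371, 0.5055, 0.1913]
ee_rot: [0.0, 0.996, 0.088, 0.0]
contact_force: [0.3, 0.8, -0.8]
width: 0.0856
```

```bash
python3 -c "
from h import *
print(manip.sign_off())"
```

```text
the job is handed in; nothing more can be done
None
```

The small grey tray is off its rail and on the drying mat, and I handed the job in at about 23 s; the sign-off reports no verdict.

- **Release from the rail:** I pulled first on the tab at the mat end. It gave, with the vertical force on the tool peaking near 9 N and then falling, so that was the sprung end. I lifted it first, then drew the other end out from under the rigid nose by about 30 mm.
- **Setting down:** I lowered the tray low feet first with a light grip. The highest vertical reading at the end of a step was about 7.5 N.

**Last checks**
- **Tray position:** the pictures show it flat, right way up and lengthwise with the mat. The tray's estimated centre is within about 15 mm of the mat's centre; the two cameras disagree by about 25 mm in x because the arm hid part of the tray from above.
- **Feet and level:** I judged these by eye only; the feet themselves do not show in the last pictures.
- **Gripper:** it is open and well clear of the tray.
- **Mug, lemon and garlic:** they show within about 3–4 pixels of where they started, except that the top camera's last lemon report landed on the tray. I took that as false, since the scene camera still has the lemon in place.

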